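# Hook the blue spice shelf into the slotted stand

### The arm

A 6-joint arm with a two-finger parallel gripper is mounted at the origin on a cart in front of the work surface, level with it; the furniture and walls round the work are solid. World frame = base frame: x ahead of the robot, y to its left, z up, the work surface at z = 0. Lengths are in m, angles in rad, forces in N, time in s.
With the tool pointing down it reaches from about 0.35 to 0.775 m from the base axis. Payload 7.3 kg.
Tool frame: the origin (TCP) lies between the finger pads; the fingertips stand 8 mm ahead of it and the grasp point (between the pads) lies 11 mm behind it (robot.nose_length is the distance from the TCP to the fingertips, in m); z points along the fingers, y is the line along which they close (so a half turn about z gives the same grasp; the last joint's range is limited). The gripper opens to 92 mm and grips with 3 to 60 N. Pads are 19 mm wide; open, the fingers measure 130 mm over their backs; the gripper's body (75 mm by 190 mm) begins 47 mm behind the grasp point.
Start: joints at [-1.366, 0.342, 1.524, -0, 1.275, -0.146], TCP at [0.18, -0.493, 0.199] pointing down, gripper open.
Joint ranges: [-2.53, 2.53], [-0.77, 2.02], [0.04, 2.7], [-1, 4.14], [0.28, 2.66], [-3.11, 3.11]. Speed limits (rad/s): [2.57, 2.57, 3.14, 3.14, 3.14, 3.14].

### API

Orientations are given as [roll, pitch, yaw] about the fixed x, y, z axes, in that order (R = Rz(yaw) Ry(pitch) Rx(roll)).
In Python, from cell import robot gives the robot as it stands. The module is installed in compiled form; this text tells all that it offers.
- The arm moves only by the shell command python3 -m jog 'ROWS' [FORCE]. ROWS is JSON, a list that holds one entry, the list of rows, each a list of 5 numbers: the gripper's target within -1 to 1 (fully open at 1, half-way at 0, shut at -1), then the shift along the tool's x, y, z in m, then the turn about the tool's z in rad. A call has 1 to 5 rows; each row is the pose to reach, as a shift and turn from the pose commanded when the call began, along the tool's axes at that moment; what a row does not reach only later rows make up. A row lasts 1/12 s, in which the tool goes at most 41.7 mm and 7.16 degrees, less where a joint would pass 70% of its speed; a pose out of reach is approached as far as the arm can. A call with a gripper value outside its range is refused whole. The fingers move at their own pace and stop on an object; FORCE is the grip in N (left out, the last holds). Time passes only in rows, so rows that repeat a pose let the fingers close. It gives the time, the measured TCP pose, the force, the opening and the grip force at its end, in the units of the state.
- robot.observe(): the state, without advancing time (a new reading comes with each control period).
- robot.read_camera(name): name is "scene" or "side" or "wrist"; returns the picture (480x640x3 uint8, red, green, blue); there is no depth.
- robot.camera_model(name): a dict with "camera_matrix" (3x3 intrinsics, pixels), "dist_coeffs" ([k1, k2, p1, p2, k3] as OpenCV has them; the pictures are not rectified), "position" and "attitude" of the camera in the world; the wrist camera has in their place "mount" (4x4, takes a point from camera to tool coordinates, whose origin is the TCP and whose axes are the flange's). Camera axes: x right, y down, z forward; pixel columns grow to the right and rows downward; lengths in m; the calibration is good to about 2 mm. A picture is of the moment at which its call begins: read the wrist's pose just before it. camera_model takes no time and is no camera call.
- robot.hand_in(): hands the job in; it is judged then, once.
The state is a dict: "time": time; "qpos": joint angles; "qvel": joint speeds; "joint_efforts": joint torques, N m; "tool_pos": TCP position; "tool_rot": TCP orientation; "contact_force": force on the tool from outside, world axes, zero at the start; "torque": the same for the moment, N m; "opening": finger opening in m; "grip_force": force on a finger pad.
Only numpy, scipy, OpenCV 4.12 (cv2) and the standard library are available. Lean on these libraries where they do the work, as an engineer would, in place of code of your own. Each camera call takes 0.05 s, during which the arm holds its last target. There are 200 camera calls.

### The job

Hook the blue spice shelf into the slot of the dark upright stand, so that its steel lip goes through the slot and drops behind the plate, then press the shelf down until the red lock tab is fully down. Let go and leave it hanging there, level and square to the stand. Leave the yellow shelf where it stands.

Things in the scene. Friction and masses are not known exactly. Their poses are not given: they have to be found in the camera images.
- blue_shelf_grip (a point): Blue shelf, 120 (x) x 96 x 60 mm, 0.2 kg, flat on a wooden board (top at z = 20 mm). This point: middle of its divider, 38 mm above the underside. x points to its hook, z up. The divider is a rib along x, 12 mm thick in y, 96 mm long, top 22 mm above this point, tray floor 34 mm below it, 39 mm free on either side: grip it across its thickness. Rear face of the back plate: x = +60 mm.
- yellow_shelf_grip (a point): Yellow shelf, not to be used; shape, point and axes as on the blue one. Hook of both, from this point: 24 mm wide, steel; a neck with its underside 6 mm above the point runs from the back plate to a lip that hangs down behind it, ending at x = +79 mm, 12 mm below the point. Gap between back plate and lip: 9 mm at the neck, widening to 13 mm at the lip's end.
- slot (a point): Slot 44 mm wide in a dark steel plate (110 mm wide, 7 thick, top 166 mm above the worktop) on a fixed wooden base. This point: on the plate's front face, mid-slot, at the top of the red tab while up (107 mm above the worktop). The slot is open from there to 45 mm higher, and free behind. x points into the slot, square to the plate; z up. A hooked shelf's back plate lies on the front face.
- lock (a joint): Red lock tab at the bottom of the slot: 0 up, 0.010 (m) fully down. It starts up. The hook's neck rests on it and must press it down with over 5 N; it has no spring and stays; the shelf's weight alone does not move it. Fully down, the shelf's divider point is 16 mm below the slot point, and sinks up to 5 mm more as the released shelf sags about 4 degrees.

How it is judged:
On the way:
1. the blue shelf's hook is through the slot while the lock tab is still up (x of blue_shelf_grip in the frame of slot above -0.07 m and y of blue_shelf_grip in the frame of slot between -0.02 and 0.02 m and z of blue_shelf_grip in the frame of slot above -0.011 m and value of joint lock below 0.005 m), for 0.1 s.
At the end, for the whole second after the job is handed in: The red lock tab is at least 8 of its 10 mm down; the blue shelf hangs in the slot, its middle point 50 to 70 mm in front of the plate, 11 to 30 mm below the slot point and within 18 mm of the slot's middle, level and square to the plate within 10 degrees, and stays so after release (value of joint lock above 0.008 m and x of blue_shelf_grip in the frame of slot between -0.07 and -0.05 m and y of blue_shelf_grip in the frame of slot between -0.018 and 0.018 m and z of blue_shelf_grip in the frame of slot between -0.03 and -0.011 m and angle between blue_shelf_grip's own z axis and vertical below 0.18 rad and angle between the x axis of blue_shelf_grip and the x axis of slot, either way round below 0.18 rad and distance of blue_shelf_grip from where it was at the start of the episode above 0.05 m); the robot touches nothing.
It fails at once if the yellow shelf is moved by more than 30 mm (distance of yellow_shelf_grip from where it was at the start of the episode above 0.03 m).
It also fails if it takes over 40 s, if anything falls off the work surface, if the arm or the gripper's body presses on something with over 40 N, if the wrist force passes 120 N, or if a joint passes its speed limit or range.

## Working session

There is one attempt and no reset: what is moved stays moved. The work goes in short steps, Python scripts to look and compute and a shell command to move; the robot and the scene stay as the last step left them, time stands still between calls to the robot, and variables do not carry over. Pictures are saved under pics/ and viewed, at most 10 in all, crops included, and the job is handed in when it is done.

```bash
mkdir -p pics; python3 - <<'E'
from cell import robot
import cv2,numpy as np
s=robot.observe();print(s)
ims=[]
for n in ["scene","side","wrist"]:
    m=robot.camera_model(n);print(n,m)
    im=robot.read_camera(n);cv2.imwrite(f"pics/{n}0.png",im[:,:,::-1])
E
```

```text
{'time': 0.0, 'qpos': array([-1.36597704e+00,  3.42735947e-01,  1.52502511e+00, -1.58132135e-05,
        1.27541014e+00, -1.45998435e-01]), 'qvel': array([ 0.00033391, -0.00081489, -0.00026651,  0.00124969, -0.00038946,
        0.00057755]), 'joint_efforts': array([ 1.96062079e-03, -4.31241846e+01, -2.44218868e+01,  7.18629034e-02,
        5.58485300e-02, -1.37355751e-04]), 'tool_pos': array([ 0.18034675, -0.49256222,  0.19783532]), 'tool_rot': array([-3.14002870e+00, -2.14686954e-04,  3.50822165e-01]), 'contact_force': array([-0.5339755 ,  0.64727659, -0.59628671]), 'torque': array([-0.0289442 ,  0.0829888 , -0.03752584]), 'grip_force': 0.0, 'opening': 0.09177030365879024}
scene {'camera_matrix': array([[576.9146908 ,   0.        , 322.10982071],
       [  0.        , 576.9146908 , 241.70908206],
       [  0.        ,   0.        ,   1.        ]]), 'dist_coeffs': array([-0.11630828,  0.        ,  0.        ,  0.        ,  0.        ]), 'position': array([-0.02050727,  0.24659502,  0.9727323 ]), 'attitude': array([-2.5551954 , -0.01335383, -1.66168406])}
side {'camera_matrix': array(
[... 283 characters left out ...]
 0.65747802]), 'attitude': array([-2.26803404e+00, -1.31424640e-03, -1.05767623e-01])}
wrist {'camera_matrix': array([[416.20159732,   0.        , 320.44954568],
       [  0.        , 416.20159732, 236.42836991],
       [  0.        ,   0.        ,   1.        ]]), 'dist_coeffs': array([0.03376236, 0.        , 0.        , 0.        , 0.        ]), 'mount': array([[ 7.03365452e-04, -9.53485864e-01, -3.01436912e-01,
         8.12848933e-02],
       [ 9.99999680e-01,  5.56033541e-04,  5.74565019e-04,
        -5.70906610e-04],
       [-3.80230589e-04, -3.01437220e-01,  9.53485950e-01,
        -1.86233148e-01],
       [ 0.00000000e+00,  0.00000000e+00,  0.00000000e+00,
         1.00000000e+00]])}
```

View pics/scene0.png

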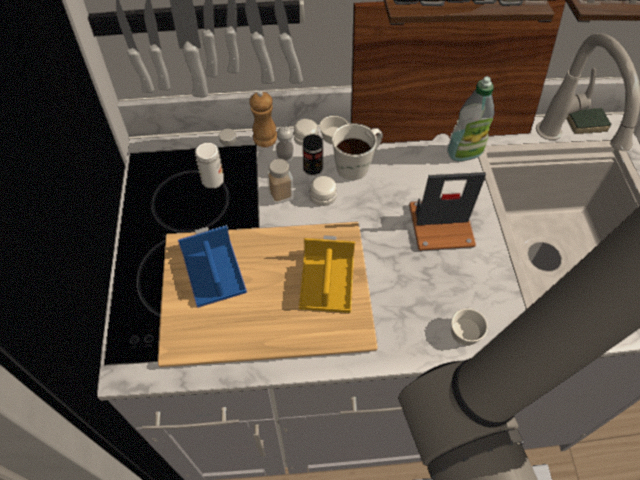

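View pics/side0.png

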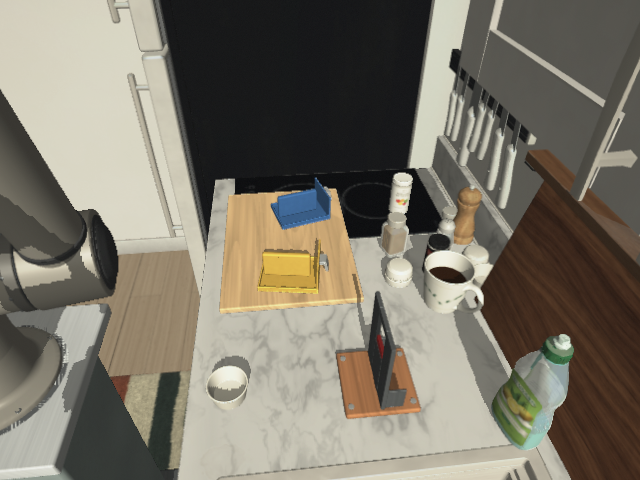

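The scene view shows the blue shelf at about (212,265), the yellow one at (328,275), and the stand with its slot at (453,188) and red tab at (451,196). In the side view they are at (302,207), (290,270) and (380,345). I'll zoom in on both.

```bash
cat > h.py <<'E'
import cv2,numpy as np
from scipy.spatial.transform import Rotation as R
from cell import robot
def rot(e): return R.from_euler('xyz',e).as_matrix()
def ray(n,px,s=None):
    m=robot.camera_model(n)
    p=cv2.undistortPoints(np.array([[px]],float),m['camera_matrix'],m['dist_coeffs'])[0,0]
    d=np.array([p[0],p[1],1.])
    if n=='wrist':
        T=rot(s['tool_rot']); M=m['mount']
        return T@M[:3,3]+s['tool_pos'], T@M[:3,:3]@d
    return np.array(m['position']),rot(m['attitude'])@d
def onz(n,px,z,s=None):
    o,d=ray(n,px,s); return o+d*(z-o[2])/d[2]
def tri(*obs):
    A=np.zeros((3,3));b=np.zeros(3);L=[]
    for a in obs:
        o,d=ray(*a);d=d/np.linalg.norm(d);P=np.eye(3)-np.outer(d,d);A+=P;b+=P@o;L.append((P,o))
    x=np.linalg.solve(A,b);return x,[np.linalg.norm(P@(x-o)) for P,o in L]
E
python3 - <<'E'
import cv2,numpy as np
a=cv2.imread('pics/scene0.png');b=cv2.imread('pics/side0.png')
c=lambda im,x,y:cv2.resize(im[y:y+75,x:x+100],(400,300),interpolation=cv2.INTER_CUBIC)
cv2.imwrite('pics/crop1.png',np.vstack([np.hstack([c(a,165,228),c(a,400,165)]),np.hstack([c(b,255,165),c(b,330,290)])]))
E
```

```text
(no output)
```

View pics/crop1.png

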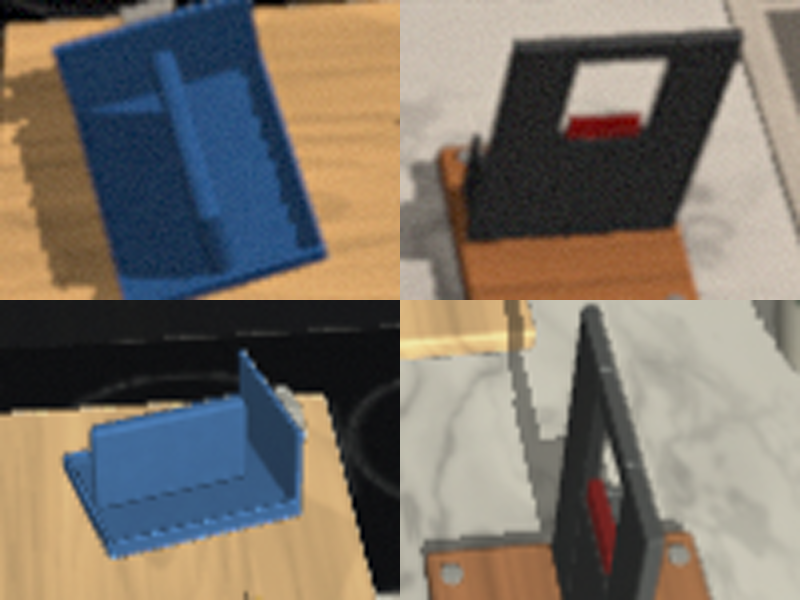

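```bash
cat > a.py <<'E'
from h import *
c1=lambda x,y,ox,oy,qx,qy:(ox+(x-qx+.5)/4-.5,oy+(y-qy+.5)/4-.5)
S=lambda x,y:c1(x,y,165,228,0,0);T=lambda x,y:c1(x,y,400,165,400,0)
SB=lambda x,y:c1(x,y,255,165,0,300);TB=lambda x,y:c1(x,y,330,290,400,300)
f=onz('scene',S(164,54),.08);n=onz('scene',S(208,216),.08)
print('div',f,n,np.linalg.norm(f-n),(f+n)/2,np.degrees(np.arctan2(*(f-n)[1::-1])))
for p in [(516,46),(740,41)]:print('top',onz('scene',T(*p),.166))
l,r=[onz('scene',T(*p),.166) for p in [(516,46),(740,41)]]
print('mid',(l+r)/2,'yaw',np.degrees(np.arctan2((l-r)[1],(l-r)[0]))-90)
for p in [(568,118),(641,114)]:print('tab',onz('scene',T(*p),.107))
print(onz('scene',T(470,240),.0),onz('scene',T(676,226),.0))
# side: plate top far/near ends, yellow-side
for p in [(590,310),(655,540)]:print('sidetop',onz('side',TB(*p),.166))
for p in [(95,430),(243,398)]:print('sidediv',onz('side',SB(*p),.08))
E
python3 a.py
```

```text
div [0.58817491 0.39697283 0.08      ] [0.49957927 0.3756699  0.08      ] 0.09112081145697304 [0.54387709 0.38632136 0.08      ] 13.520178151418024
top [ 0.64003459 -0.02048923  0.166     ]
top [ 0.63550687 -0.12595886  0.166     ]
mid [ 0.63777073 -0.07322405  0.166     ] yaw -2.4581471980782794
tab [ 0.64193173 -0.05641635  0.107     ]
tab [ 0.64168122 -0.09263642  0.107     ]
[ 0.64820162 -0.0256359   0.        ] [ 0.64839915 -0.13625917  0.        ]
sidetop [ 0.64160707 -0.02341355  0.166     ]
sidetop [ 0.64104129 -0.12886371  0.166     ]
sidediv [0.50370168 0.37189006 0.08      ]
sidediv [0.59190519 0.39605264 0.08      ]
```

```bash

cat >> h.py <<'E'
def shift(x,y,z,yaw):
    s=robot.observe();T=rot(s['tool_rot']);d=np.array([x,y,z])-s['tool_pos']
    print('t%.2f'%s['time'],'pos',s['tool_pos'].round(4),'rot',s['tool_rot'].round(4),'shift',(T.T@d).round(4),'turn',round(float((s['tool_rot'][2]-yaw+np.pi)%(2*np.pi)-np.pi),4))
E
for i in 1 2 3; do :; done
python3 -m jog '[[[0,0.03,-0.024,-0.005,0],[0,0.06,-0.048,-0.01,0],[0,0.09,-0.072,-0.015,0],[0,0.12,-0.095,-0.02,0.04],[0,0.12,-0.095,-0.02,0.04]]]' 30
python3 -m jog '[[[0,0.03,-0.024,-0.005,0],[0,0.06,-0.048,-0.01,0],[0,0.09,-0.072,-0.015,0],[0,0.12,-0.095,-0.02,0.04],[0,0.12,-0.095,-0.02,0.04]]]'
python3 -m jog '[[[0,0.03,-0.024,-0.005,0],[0,0.06,-0.048,-0.01,0],[0,0.09,-0.072,-0.015,0],[0,0.12,-0.095,-0.02,0.04],[0,0.12,-0.095,-0.02,0.04]]]'
python3 -c "
from h import *
shift(.52,.38,.23,.24)"
```

```text
time: 0.57
tool_pos: [0.263, -0.3578, 0.2194]
tool_rot: [-3.141, -0.002, 0.313]
contact_force: [-0.2, -0.4, -0.6]
opening: 0.0632
grip_force: 0.0
time: 0.98
tool_pos: [0.3485, -0.231, 0.2394]
tool_rot: [-3.141, -0.003, 0.274]
contact_force: [-0.7, 0.8, -0.5]
opening: 0.0462
grip_force: 0.0
time: 1.4
tool_pos: [0.4389, -0.1077, 0.2591]
tool_rot: [-3.141, -0.003, 0.234]
contact_force: [-0.5, -0.3, -0.9]
opening: 0.0458
grip_force: 0.0
t1.40 pos [ 0.4389 -0.1077  0.2591] rot [-3.1409e+00 -2.9000e-03  2.3430e-01] shift [ 0.192  -0.4556  0.03  ] turn -0.0057
```

```bash

python3 -m jog '[[[0,0.015,-0.037,0.002,0],[0,0.03,-0.074,0.005,0],[0,0.045,-0.111,0.007,0],[0,0.06,-0.148,0.01,0],[0,0.07,-0.17,0.01,0]]]'
python3 -m jog '[[[0,0.015,-0.037,0.002,0],[0,0.03,-0.074,0.005,0],[0,0.045,-0.111,0.007,0],[0,0.06,-0.148,0.01,0],[0,0.07,-0.17,0.01,0]]]'
python3 -m jog '[[[0,0.015,-0.037,0.002,0],[0,0.03,-0.074,0.005,0],[0,0.05,-0.115,0.01,0],[0,0.05,-0.115,0.01,0],[0,0.05,-0.115,0.01,0]]]'
python3 - <<'E'
from h import *
s=robot.observe();print(s['tool_pos'],s['tool_rot'])
im=robot.read_camera('wrist');cv2.imwrite('pics/w1.png',im[:,:,::-1])
E
```

```text
time: 1.82
tool_pos: [0.4648, 0.0722, 0.2477]
tool_rot: [-3.141, 0.001, 0.232]
contact_force: [0.9, 0.0, -0.5]
opening: 0.0457
grip_force: 0.0
time: 2.23
tool_pos: [0.4943, 0.2539, 0.2373]
tool_rot: [-3.141, 0.001, 0.233]
contact_force: [0.0, -0.4, 0.4]
opening: 0.0459
grip_force: 0.0
time: 2.65
tool_pos: [0.5167, 0.3758, 0.2262]
tool_rot: [3.141, 0.003, 0.234]
contact_force: [-0.3, -0.4, 0.6]
opening: 0.0462
grip_force: 0.0
[0.51670484 0.37581962 0.2261675 ] [3.14058964e+00 2.77927505e-03 2.33784415e-01]
```

View pics/w1.png

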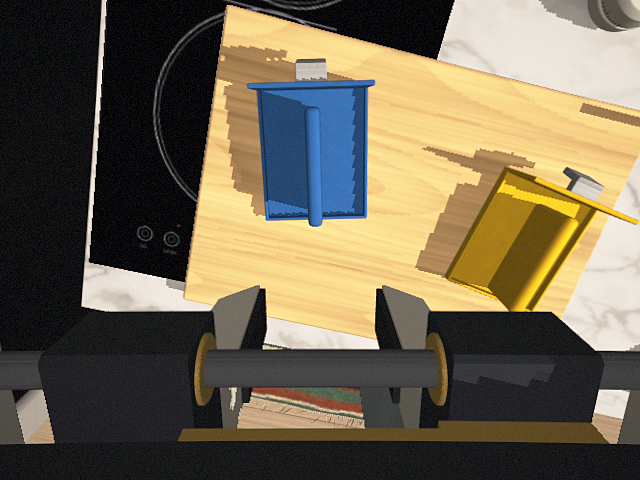

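The wrist view shows the blue divider's top running from (314,108) to (315,226). The back plate's top edge runs from (248,86) to (374,83), with the steel hook at (311,69) above it.

```bash
cat > b.py <<'E'
from h import *
s=dict(tool_pos=np.array([0.51670484,0.37581962,0.2261675]),tool_rot=np.array([3.14058964,2.77927505e-03,2.33784415e-01]))
f=onz('wrist',(314,108),.08,s);n=onz('wrist',(315,226),.08,s)
print(f,n,np.linalg.norm(f-n),(f+n)/2,np.arctan2((f-n)[1],(f-n)[0]))
a=onz('wrist',(248,86),.08,s);b=onz('wrist',(374,83),.08,s)
print(a,b,np.linalg.norm(a-b),(a+b)/2,np.arctan2(-(b-a)[0],(b-a)[1])%np.pi-np.pi)
E
python3 b.py; python3 -c "
from h import *
shift(.543,.3825,.13,.23)"
```

```text
[0.59162937 0.3989226  0.08      ] [0.50085685 0.37685232 0.08      ] 0.09341706740101446 [0.54624311 0.38788746 0.08      ] 0.23851024917489994
[0.59528161 0.45042134 0.08      ] [0.61923204 0.35938444 0.08      ] 0.09413468682139445 [0.60725682 0.40490289 0.08      ] -2.884337245825028
t2.70 pos [0.5168 0.3743 0.227 ] rot [3.1403e+00 2.2000e-03 2.3220e-01] shift [ 0.0276 -0.0021  0.0969] turn 0.0022
```

```bash

python3 -c "
from h import *
shift(.5575,.390,.05,.245)"
python3 -m jog '[[[0,0.02,-0.003,0.02,-0.012],[0,0.043,-0.006,0.05,-0.012],[0,0.043,-0.006,0.08,-0.012],[0,0.043,-0.006,0.095,-0.012],[0,0.043,-0.006,0.095,-0.012]]]'
python3 - <<'E'
from h import *
shift(.5575,.390,.05,.245)
s=robot.observe();im=robot.read_camera('wrist');cv2.imwrite('pics/w2.png',im[:,:,::-1])
print(robot.observe()['contact_force'])
E
```

```text
t2.70 pos [0.5168 0.3743 0.227 ] rot [3.1403e+00 2.2000e-03 2.3220e-01] shift [ 0.0436 -0.0061  0.1769] turn -0.0128
time: 3.12
tool_pos: [0.5559, 0.3868, 0.1291]
tool_rot: [3.139, 0.008, 0.241]
contact_force: [-0.4, 0.3, -0.7]
opening: 0.0462
grip_force: 0.0
t3.12 pos [0.5559 0.3868 0.1291] rot [3.1389 0.0081 0.2407] shift [ 0.003  -0.003   0.0791] turn -0.0043
[ 0.86806267 -0.67487994  0.00438236]
```

View pics/w2.png

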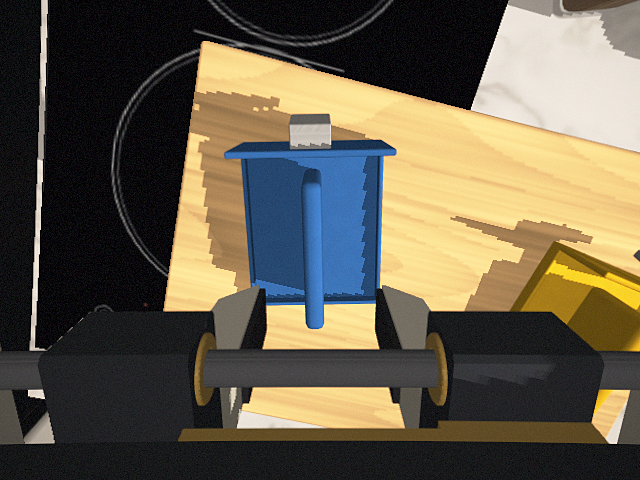

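The divider, from (312,172) to (314,327), sits between the fingers, slightly left of the centre line. I'll work out the offset and then descend.

```bash
python3 -c "
from h import *
s=robot.observe()
f=onz('wrist',(312,172),.08,s);n=onz('wrist',(314,326),.08,s)
c=(f+n)/2;y=np.arctan2((f-n)[1],(f-n)[0]);print(f,n,c,y)
t=c+.012*np.array([np.cos(y),np.sin(y),0]);shift(t[0],t[1],.05,y)"
```

```text
[0.59878303 0.40331952 0.08      ] [0.50260258 0.37891286 0.08      ] [0.55069281 0.39111619 0.08      ] 0.24851338234567336
t3.17 pos [0.5569 0.3877 0.1321] rot [3.1401 0.0039 0.241 ] shift [ 0.0071 -0.005   0.082 ] turn -0.0075
```

```bash

python3 -m jog '[[[0,0.003,-0.004,0.02,-0.007],[0,0.003,-0.004,0.045,-0.007],[0,0.003,-0.004,0.065,-0.007],[0,0.003,-0.004,0.081,-0.007],[0,0.003,-0.004,0.081,-0.007]]]'
python3 -m jog '[[[-1,0,0,0,0],[-1,0,0,0,0],[-1,0,0,0,0],[-1,0,0,0,0],[-1,0,0,0,0]]]' 60
python3 -m jog '[[[-1,0,0,0,0],[-1,0,0,-0.01,0],[-1,0,0,-0.03,0],[-1,0,0,-0.06,0],[-1,0,0,-0.06,0]]]'
python3 - <<'E'
from h import *
shift(.55,.39,.15,.245)
im=robot.read_camera('wrist');cv2.imwrite('pics/w3.png',im[:,:,::-1])
print(robot.observe())
E
```

```text
time: 3.58
tool_pos: [0.5586, 0.3932, 0.0514]
tool_rot: [3.14, 0.003, 0.249]
contact_force: [0.2, -1.4, 0.1]
opening: 0.0459
grip_force: 0.0
time: 4.0
tool_pos: [0.5598, 0.3951, 0.0538]
tool_rot: [-3.141, -0.002, 0.25]
contact_force: [-0.1, -0.8, 0.5]
opening: 0.0172
grip_force: 0.0
time: 4.42
tool_pos: [0.5621, 0.3966, 0.1197]
tool_rot: [-3.139, -0.01, 0.25]
contact_force: [1.0, 0.2, 2.8]
opening: 0.0005
grip_force: 0.0
t4.42 pos [0.5621 0.3966 0.1197] rot [-3.139  -0.0103  0.25  ] shift [-0.013   0.0033 -0.0305] turn 0.005
{'time': 4.4667, 'qpos': array([ 5.03187088e-01,  7.01136391e-01,  1.13987517e+00, -7.46168069e-05,
        1.29249676e+00,  1.82402145e+00]), 'qvel': array([-0.00170959,  0.04110412,  0.06461154,  0.00068267, -0.02632702,
       -0.00075481]), 'joint_efforts': array([ 3.59008569e-03, -6.10554028e+01, -2.51981199e+01,  1.37164048e-02,
        2.08565081e-01,  1.76218477e-04]), 'tool_pos': array([0.56129811, 0.39614667, 0.11727993]), 'tool_rot': array([-3.13963688, -0.00784453,  0.24997451]), 'contact_force': array([ 0.08939763, -0.12149393, -1.04202192]), 'torque': array([0.06197616, 0.01054689, 0.01812384]), 'grip_force': 0.0, 'opening': 0.00045475881992177217}
```

View pics/w3.png

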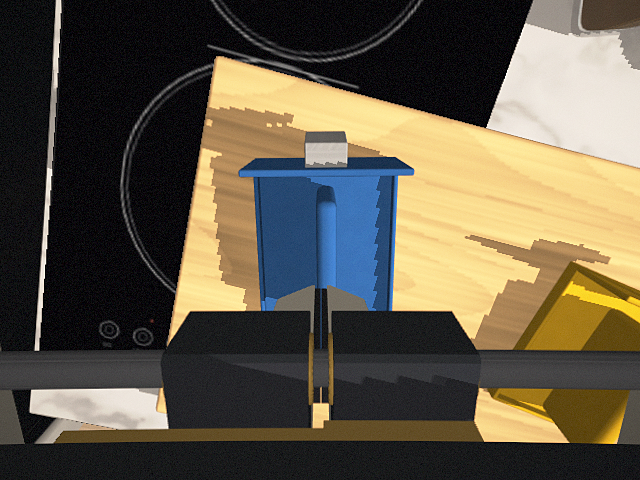

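The fingers had not finished closing when I lifted, so they closed above the shelf. It still stands in place, with its divider at x≈327, about 3 mm to the right. I'll open, go back down and wait longer.

```bash

python3 -m jog '[[[0,0,0.003,0,0],[0,0,0.003,0,0],[0,0,0.003,0,0],[0,0,0.003,0,0],[0,0,0.003,0,0]]]'
python3 -m jog '[[[0,0,0,0,0],[0,0,0,0.015,0],[0,0,0,0.03,0],[0,0,0,0.05,0],[0,0,0,0.063,0]]]'
python3 -m jog '[[[-1,0,0,0,0],[-1,0,0,0,0],[-1,0,0,0,0],[-1,0,0,0,0],[-1,0,0,0,0]]]' 60
python3 -m jog '[[[-1,0,0,0,0],[-1,0,0,0,0],[-1,0,0,0,0],[-1,0,0,0,0],[-1,0,0,0,0]]]' 60
```

```text
time: 4.88
tool_pos: [0.5596, 0.3918, 0.1117]
tool_rot: [3.141, 0.001, 0.25]
contact_force: [0.1, 0.5, -0.5]
opening: 0.0297
grip_force: 0.0
time: 5.3
tool_pos: [0.5592, 0.3916, 0.0476]
tool_rot: [3.141, 0.002, 0.25]
contact_force: [-0.2, -0.7, -0.6]
opening: 0.046
grip_force: 0.0
time: 5.72
tool_pos: [0.5606, 0.3923, 0.0508]
tool_rot: [-3.141, -0.002, 0.25]
contact_force: [-0.6, 0.4, -0.1]
opening: 0.017
grip_force: 0.0
time: 6.13
tool_pos: [0.5615, 0.3926, 0.0521]
tool_rot: [-3.141, -0.005, 0.25]
contact_force: [-0.1, -1.2, 7.8]
opening: 0.0006
grip_force: 4.2
```

```bash
python3 - <<'E'
from h import *
a=robot.read_camera('wrist')[:,:,::-1];b=robot.read_camera('side')[:,:,::-1];c=robot.read_camera('scene')[:,:,::-1]
r=cv2.resize
cv2.imwrite('pics/m4.png',np.vstack([np.hstack([r(a,(400,300)),r(b[130:280,200:400],(400,300))]),np.hstack([r(c[180:330,130:330],(400,300)),r(a[150:350,190:456],(400,300))])]))
print(robot.observe())
E
```

```text
{'time': 6.2833, 'qpos': array([ 4.98616789e-01,  7.58983116e-01,  1.21524998e+00, -3.13617022e-04,
        1.16252580e+00,  1.81977009e+00]), 'qvel': array([-4.29790667e-05, -4.53426016e-04,  5.01398786e-04,  4.00749605e-05,
        8.02566755e-05, -7.92710111e-04]), 'joint_efforts': array([ 2.72995206e-01, -5.58382988e+01, -2.05451256e+01,  1.29980966e-01,
       -1.54143185e-01, -5.58010743e-04]), 'tool_pos': array([0.5615112 , 0.39262543, 0.05209869]), 'tool_rot': array([-3.14068111, -0.00475577,  0.24976467]), 'contact_force': array([-0.05020446,  0.39848095,  8.66881844]), 'torque': array([-0.06629863, -0.00908386,  0.02645795]), 'grip_force': 4.247504052473232, 'opening': 0.0003193833253267396}
```

View pics/m4.png

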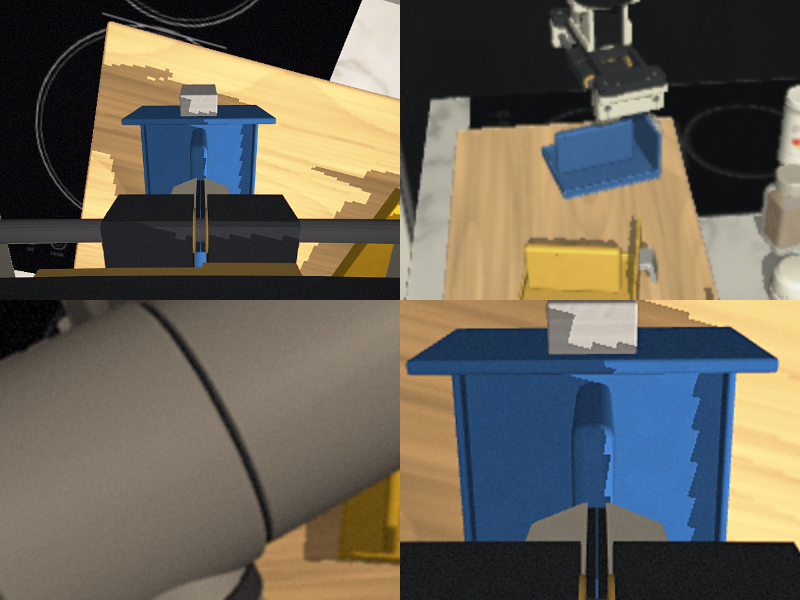

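The side view shows the fingertips resting on the divider's top, at z≈0.08, while the TCP reads 0.052. So the real fingertips are about 28 mm behind the reported TCP. I'll check this against `nose_length` and the finger width in the image.

```bash
python3 -m jog '[[[0,0,0,-0.015,0],[0,0,0,-0.03,0],[0,0,0,-0.03,0],[0,0,0,-0.03,0],[0,0,0,-0.03,0]]]'
python3 -m jog '[[[0,0,0,0,0],[0,0,0,0,0]]]'
python3 - <<'E'
from h import *
print(robot.nose_length,[a for a in dir(robot) if a[0]!='_'])
m=robot.camera_model('wrist');M=np.linalg.inv(m['mount'])
for h in (.008,-.011,-.028,-.047):
  for x in (-.0095,.0095):
    p=M@[x,.023,h,1];print(h,x,cv2.projectPoints(p[:3],np.zeros(3),np.zeros(3),m['camera_matrix'],m['dist_coeffs'])[0].ravel())
s=robot.observe();print(s['tool_pos'],s['contact_force'],s['opening']);im=robot.read_camera('wrist');cv2.imwrite('pics/w5.png',im[:,:,::-1])
E
```

```text
time: 6.7
tool_pos: [0.5596, 0.3917, 0.0788]
tool_rot: [3.141, 0.001, 0.25]
contact_force: [-0.7, 0.2, -0.5]
opening: 0.0292
grip_force: 0.0
time: 6.87
tool_pos: [0.5594, 0.3916, 0.0783]
tool_rot: [3.141, 0.002, 0.25]
contact_force: [0.3, 0.5, -0.1]
opening: 0.0422
grip_force: 0.0
0.008 ['IKError', 'camera_model', 'hand_in', 'nose_length', 'observe', 'read_camera']
0.008 -0.0095 [366.25084938 291.27311153]
0.008 0.0095 [367.52303317 256.29097999]
-0.011 -0.0095 [370.56082324 308.68942107]
-0.011 0.0095 [372.07206523 270.84185983]
-0.028 -0.0095 [375.17210742 327.30551282]
-0.028 0.0095 [376.96024181 286.46445004]
-0.047 -0.0095 [381.45451247 352.63880122]
-0.047 0.0095 [383.6543895  307.83705695]
[0.55943042 0.39163656 0.07826689] [ 0.32035233  0.48932922 -0.12382097] 0.04219350392647598
```

View pics/w5.png

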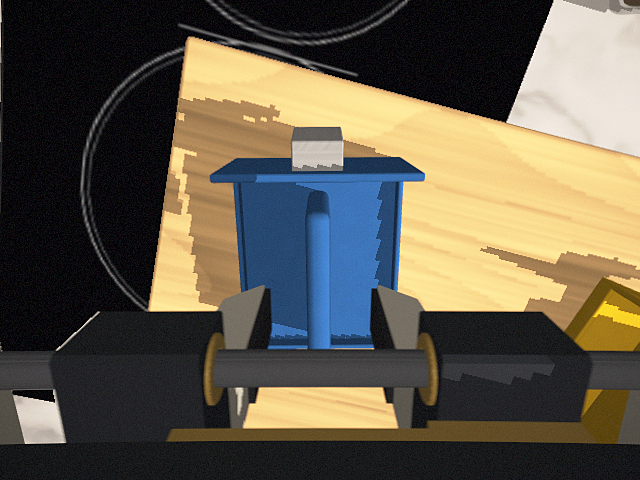

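The fingertip corner at (376,288) matches h = −28 mm, so the real tips are 36 mm short of the stated position. The divider, at x≈318, is centred and the shelf hasn't moved. I'll go 62 mm deeper and close for longer.

```bash

python3 -m jog '[[[0,0,0,0.015,0],[0,0,0,0.03,0],[0,0,0,0.045,0],[0,0,0,0.055,0],[0,0,0,0.062,0]]]'
python3 -m jog '[[[-1,0,0,0,0],[-1,0,0,0,0],[-1,0,0,0,0],[-1,0,0,0,0],[-1,0,0,0,0]]]' 60
python3 -m jog '[[[-1,0,0,0,0],[-1,0,0,0,0],[-1,0,0,0,0],[-1,0,0,0,0],[-1,0,0,0,0]]]' 60
```

```text
time: 7.33
tool_pos: [0.5592, 0.3915, 0.0157]
tool_rot: [3.141, 0.002, 0.25]
contact_force: [-0.2, -0.3, -0.1]
opening: 0.046
grip_force: 0.0
time: 7.75
tool_pos: [0.5604, 0.3922, 0.0184]
tool_rot: [-3.141, -0.001, 0.25]
contact_force: [-0.8, 0.3, -0.3]
opening: 0.0174
grip_force: 0.0
time: 8.17
tool_pos: [0.5603, 0.3923, 0.0183]
tool_rot: [-3.141, -0.001, 0.25]
contact_force: [-0.5, 0.9, 5.7]
opening: 0.0117
grip_force: 60.0
```

Gripped at 11.7 mm opening with 60 N. Now I'll lift and carry it across.

```bash

python3 -m jog '[[[-1,0,0,-0.015,0],[-1,0,0,-0.045,0],[-1,0,0,-0.08,0],[-1,0,0,-0.12,0],[-1,0,0,-0.15,0]]]'
python3 -m jog '[[[-1,-0.01,0.025,-0.005,0],[-1,-0.02,0.055,-0.01,0],[-1,-0.03,0.09,-0.015,0],[-1,-0.04,0.125,-0.02,0],[-1,-0.045,0.16,-0.025,0]]]'
python3 -m jog '[[[-1,-0.01,0.035,-0.005,0],[-1,-0.02,0.07,-0.005,0],[-1,-0.03,0.1,-0.005,0],[-1,-0.04,0.13,-0.005,0],[-1,-0.045,0.15,-0.005,0]]]'
python3 -m jog '[[[-1,-0.01,0.03,0,0.06],[-1,-0.02,0.06,0,0.13],[-1,-0.03,0.09,0,0.2],[-1,-0.035,0.12,0,0.26],[-1,-0.04,0.137,0,0.26]]]'
python3 -c "
from h import *
shift(.545,-.075,.10,-.01);print(robot.observe()['torque'])"
```

```text
time: 8.58
tool_pos: [0.56, 0.3918, 0.1696]
tool_rot: [3.141, -0.001, 0.25]
contact_force: [0.5, -0.1, -1.4]
opening: 0.0115
grip_force: 60.0
time: 9.0
tool_pos: [0.5543, 0.2241, 0.1918]
tool_rot: [3.141, 0.003, 0.251]
contact_force: [1.0, -0.6, -0.9]
opening: 0.0117
grip_force: 60.0
time: 9.42
tool_pos: [0.5482, 0.0663, 0.1967]
tool_rot: [3.141, 0.002, 0.248]
contact_force: [0.6, -0.4, -2.3]
opening: 0.0118
grip_force: 60.0
time: 9.83
tool_pos: [0.544, -0.0764, 0.1967]
tool_rot: [3.141, 0.001, -0.015]
contact_force: [0.3, 0.2, -1.5]
opening: 0.0114
grip_force: 60.0
t9.83 pos [ 0.544  -0.0764  0.1967] rot [ 3.1407e+00  1.4000e-03 -1.5500e-02] shift [ 0.0011 -0.0015  0.0967] turn -0.0055
[-0.01530405 -0.04328588 -0.01946656]
```

```bash

python3 -m jog '[[[-1,0,0,0.02,0],[-1,0,0,0.05,0],[-1,0,0,0.08,0],[-1,0.001,-0.001,0.1,0],[-1,0.001,-0.001,0.11,0]]]'
python3 - <<'E'
from h import *
s=robot.observe();print(s['time'],s['tool_pos'],s['tool_rot'],s['contact_force'])
a=robot.read_camera('wrist')[:,:,::-1];b=robot.read_camera('side')[:,:,::-1];c=robot.read_camera('scene')[:,:,::-1]
for n,i in zip('abc',(a,b,c)):cv2.imwrite(f'pics/6{n}.png',i)
r=lambda i:cv2.resize(i,(400,300),interpolation=cv2.INTER_CUBIC)
cv2.imwrite('pics/m6.png',np.vstack([np.hstack([r(a),r(b[270:420,240:440])]),np.hstack([r(c[150:270,360:520]),r(b[295:370,330:430])])]))
E
```

```text
time: 10.25
tool_pos: [0.5431, -0.0718, 0.0839]
tool_rot: [-3.14, 0.006, -0.011]
contact_force: [0.4, 0.5, -1.9]
opening: 0.0115
grip_force: 60.0
10.25 [ 0.54310754 -0.07181248  0.08387443] [-3.140073    0.00634531 -0.01051294] [ 0.41532029  0.54046234 -1.90265737]
```

View pics/m6.png

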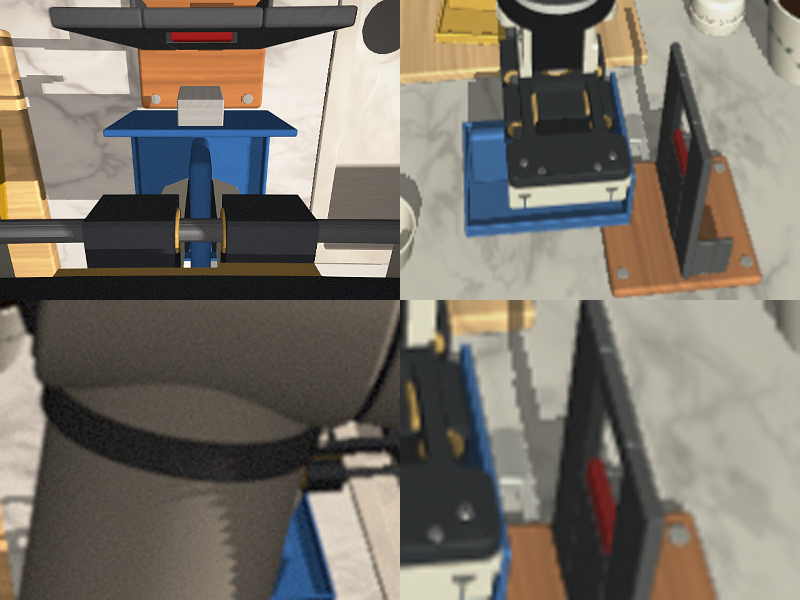

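The wrist view puts the hook (crop x≈201) and the red tab (≈201) both on the centre line. I'll check the lip height in the side view.

```bash
python3 - <<'E'
from h import *
C=lambda x,y:(330+(x-400+.5)/4-.5,295+(y-300+.5)/4-.5)
def ony(px,Y):
    o,d=ray('side',px);return (o+d*(Y-o[1])/d[1]).round(4)
for p in [(522,512),(522,476),(503,478)]:print('lip',ony(C(*p),-.085))
for p in [(610,550),(588,462),(598,460)]:
    o,d=ray('side',C(*p));print('tab at z.107',(o+d*(.107-o[2])/d[2]).round(4))
s=dict(tool_pos=np.array([.5445,-.0745,.086]),tool_rot=np.array([np.pi,0,-.011]))
w=lambda x,y:(x*1.6,y*1.6)
for p in [(178,86),(222,86)]:print('hooktop',onz('wrist',w(*p),.14,s))
for p in [(172,32),(232,32),(168,41),(234,40)]:print('tab',onz('wrist',w(*p),.107,s))
b=cv2.imread('pics/6b.png');i=b[332:352,352:366];print(i.sum(2)//3)
E
```

```text
lip [ 0.6074 -0.085   0.1158]
lip [ 0.6059 -0.085   0.1374]
lip [ 0.599  -0.085   0.1372]
tab at z.107 [ 0.6384 -0.0988  0.107 ]
tab at z.107 [ 0.6388 -0.0584  0.107 ]
tab at z.107 [ 0.6428 -0.0579  0.107 ]
hooktop [ 0.61600926 -0.06398733  0.14      ]
hooktop [ 0.61578459 -0.08576274  0.14      ]
tab [ 0.64404999 -0.05890368  0.107     ]
tab [ 0.64368718 -0.09372884  0.107     ]
tab [ 0.63927199 -0.05633825  0.107     ]
tab [ 0.63941075 -0.09502697  0.107     ]
[[107 138 138 138 135 137 138 139 140 128 105 104 102 104]
 [ 99 131 139 139 136 136 139 139 140 136 105 103 102 101]
 [ 94 110 138 139 136 137 138 138 140 140 106 104 101 103]
 [ 92 108 138 139 138 136 138 137 140 144 122 105 102 104]
 [ 92 111 139 139 138 136 138 136 137 140 142 107 104 104]
 [ 87 107 139 139 139 136 137 138 139 140 133 109 107 107]
 [ 71  98 131 139 140 136 135 135 134 142 150 111 110 109]
 [ 55  89 124 172 178 177 171 168 156 151 162 136 111 110]
 [ 50  77 136 204 212 213 208 205 190 163 168 163 111 110]
 [ 49  68 115 156 159 162 160 163 171 162 160 135 109 108]
 [ 48  60 114 163 161 161 158 154 166 161 161 135 106 106]
 [ 47  53 104 162 167 167 157 136 164 160 161 149 104 104]
 [ 47  51  87 134 167 168 164 139 160 160 161 161 127 102]
 [ 47  50  76 127 169 169 168 162 155 159 161 165 150  98]
 [ 47  50  72 126 170 170 170 168 151 157 160 158 127  95]
 [ 47  48  62 112 152 151 151 147 133 158 159 156 121  97]
 [ 47  47  54  87  96 100  99  96 105 160 157 155 128  95]
 [ 47  47  51  75  80  92  91  89  95 144 142 139 131  95]
 [ 48  47  50  66  78  82  81  82  87 102  97  83  85  89]
 [ 47  47  50  66  88  89  86  87  90  91  89  89  85  85]]
```

Lip bottom is about 8 mm above the tab and its top about 31 mm above, against a 45 mm opening, and y is centred. Sliding in.

```bash

python3 -m jog '[[[-1,0.01,0,0,0],[-1,0.02,0,0,0],[-1,0.03,0,0,0],[-1,0.038,0,0,0],[-1,0.038,0,0,0]]]'
python3 -m jog '[[[-1,0.004,0,0,0],[-1,0.007,0,0,0],[-1,0.009,0,0,0],[-1,0.009,0,0,0]]]'
python3 -m jog '[[[-1,0.001,0,0,0],[-1,0.002,0,0,0],[-1,0.002,0,0,0]]]'
```

```text
time: 10.82
tool_pos: [0.5853, -0.073, 0.0889]
tool_rot: [3.141, -0.003, -0.01]
contact_force: [-0.4, 0.1, -2.5]
opening: 0.0116
grip_force: 60.0
time: 11.15
tool_pos: [0.5858, -0.0727, 0.0877]
tool_rot: [-3.141, 0.014, -0.01]
contact_force: [-24.2, -1.4, 10.6]
opening: 0.0117
grip_force: 60.0
time: 11.4
tool_pos: [0.5857, -0.0726, 0.0876]
tool_rot: [-3.141, 0.018, -0.009]
contact_force: [-31.0, -0.7, 15.0]
opening: 0.0118
grip_force: 60.0
```

```bash

python3 -m jog '[[[-1,-0.006,0,0,0],[-1,-0.008,0,0,0],[-1,-0.008,0,0,0]]]'
python3 - <<'E'
from h import *
s=robot.observe();print(s['time'],s['tool_pos'],s['tool_rot'],s['contact_force'])
a=robot.read_camera('wrist')[:,:,::-1];b=robot.read_camera('side')[:,:,::-1]
for n,i in zip('ab',(a,b)):cv2.imwrite(f'pics/7{n}.png',i)
r=lambda i,w,h:cv2.resize(i,(w,h),interpolation=cv2.INTER_CUBIC)
cv2.imwrite('pics/m7.png',np.vstack([r(a[0:190,70:578],800,300),np.hstack([r(b[275:425,280:480],400,300),r(b[295:370,340:440],400,300)])]))
E
```

```text
time: 11.65
tool_pos: [0.586, -0.0728, 0.088]
tool_rot: [3.141, 0.0, -0.01]
contact_force: [-3.0, -0.4, -0.0]
opening: 0.0119
grip_force: 60.0
11.65 [ 0.58595695 -0.07283015  0.08804205] [ 3.14127931e+00  1.55489577e-04 -1.01987419e-02] [-3.03319354 -0.36723678 -0.01250693]
```

View pics/m7.png

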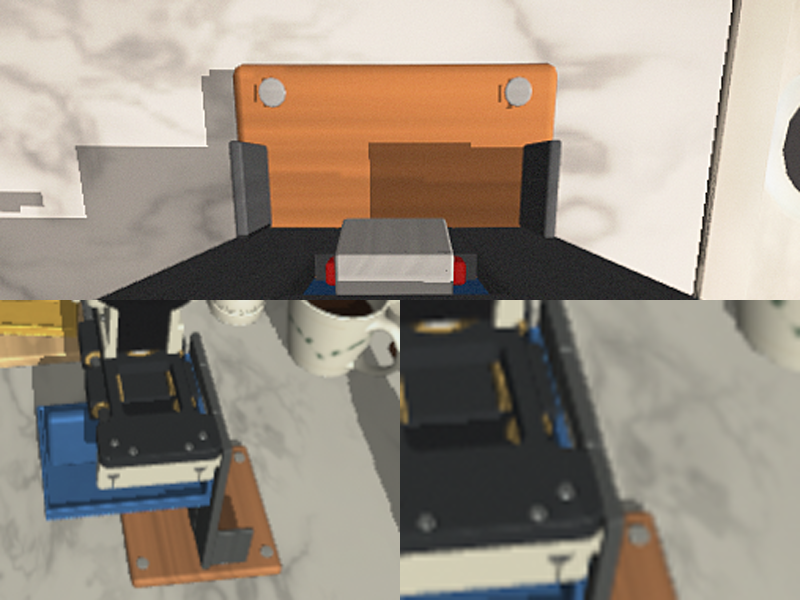

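The hook is through the slot: the wrist view shows its lip at (395,240) in the crop, behind the plate, with the red tab on both sides. I'll measure how far in it is.

```bash
python3 - <<'E'
from h import *
s=dict(tool_pos=np.array([.586,-.0728,.088]),tool_rot=np.array([np.pi,0,-.0102]))
k=508/800
w=lambda x,y:(70+(x+.5)*k-.5,(y+.5)*190/300-.5)
for nm,p in dict(lipTopRearL=(340,255),R=(452,255),frontL=(336,282),fR=(454,282)).items():print(nm,onz('wrist',w(*p),.139,s).round(4))
for p in [(340,220),(447,220)]:print('lip bottom rear',onz('wrist',w(*p),.116,s).round(4))
for p in [(333,258),(460,258)]:print('tab rear?',onz('wrist',w(*p),.107,s).round(4))
a=cv2.imread('pics/7a.png')
for c in (250,400):
  print(c,[(r,a[r,c].tolist()) for r in range(176,330,6)])
E
```

```text
lipTopRearL [ 0.6499 -0.062   0.139 ]
R [ 0.6496 -0.0849  0.139 ]
frontL [ 0.6443 -0.061   0.139 ]
fR [ 0.6441 -0.0854  0.139 ]
lip bottom rear [ 0.655  -0.0604  0.116 ]
lip bottom rear [ 0.6548 -0.0856  0.116 ]
tab rear? [ 0.645  -0.0575  0.107 ]
tab rear? [ 0.6447 -0.0897  0.107 ]
250 [(176, [43, 43, 40]), (182, [44, 44, 43]), (188, [43, 38, 42]), (194, [47, 44, 46]), (200, [96, 95, 96]), (206, [93, 94, 94]), (212, [90, 90, 90]), (218, [69, 71, 77]), (224, [103, 67, 32]), (230, [103, 64, 28]), (236, [104, 65, 35]), (242, [106, 67, 35]), (248, [106, 64, 35]), (254, [97, 59, 21]), (260, [109, 69, 38]), (266, [107, 66, 38]), (272, [107, 67, 35]), (278, [106, 65, 33]), (284, [105, 66, 31]), (290, [107, 70, 38]), (296, [107, 70, 44]), (302, [101, 63, 31]), (308, [107, 65, 33]), (314, [30, 31, 33]), (320, [31, 35, 30]), (326, [32, 29, 33])]
400 [(176, [43, 42, 41]), (182, [34, 37, 32]), (188, [35, 35, 36]), (194, [64, 62, 66]), (200, [99, 98, 102]), (206, [102, 103, 105]), (212, [102, 102, 107]), (218, [183, 115, 57]), (224, [112, 75, 40]), (230, [109, 70, 39]), (236, [110, 72, 38]), (242, [106, 63, 29]), (248, [108, 73, 41]), (254, [109, 71, 42]), (260, [110, 70, 38]), (266, [103, 65, 31]), (272, [110, 73, 39]), (278, [112, 69, 38]), (284, [111, 70, 43]), (290, [106, 66, 33]), (296, [106, 68, 34]), (302, [106, 69, 36]), (308, [109, 70, 34]), (314, [28, 26, 25]), (320, [25, 14, 23]), (326, [28, 28, 26])]
```

```bash
python3 - <<'E'
from h import *
s=dict(tool_pos=np.array([.586,-.0728,.088]),tool_rot=np.array([np.pi,0,-.0102]))
for p in [(250,196.5),(250,218.5),(400,194.5),(400,216)]:print(onz('wrist',p,.166,s).round(4))
a=cv2.imread('pics/7a.png')
for r in range(215,232,1): print(r,a[r,240].tolist(),a[r,400].tolist())
a=cv2.imread('pics/7a.png').astype(int)
for r in range(134,200,3): print(r,a[r,322].tolist(),a[r,275].tolist())
E
```

```text
[ 0.6442 -0.0545  0.166 ]
[ 0.6382 -0.0541  0.166 ]
[ 0.6443 -0.0941  0.166 ]
[ 0.6385 -0.0944  0.166 ]
215 [71, 67, 69] [96, 100, 102]
216 [100, 71, 57] [81, 84, 96]
217 [158, 96, 47] [87, 89, 93]
218 [180, 111, 48] [183, 115, 57]
219 [175, 106, 56] [165, 103, 53]
220 [141, 90, 45] [143, 90, 48]
221 [97, 57, 27] [83, 52, 32]
222 [108, 69, 38] [113, 73, 46]
223 [105, 67, 33] [112, 70, 40]
224 [108, 69, 38] [112, 75, 40]
225 [115, 76, 44] [111, 69, 38]
226 [107, 68, 33] [107, 65, 33]
227 [103, 66, 30] [105, 66, 37]
228 [106, 66, 31] [108, 68, 28]
229 [106, 68, 37] [106, 71, 37]
230 [105, 64, 34] [109, 70, 39]
231 [111, 73, 38] [107, 66, 39]
134 [44, 72, 115] [64, 112, 182]
137 [46, 73, 115] [68, 115, 187]
140 [96, 100, 103] [65, 118, 193]
143 [94, 100, 102] [68, 125, 201]
146 [99, 100, 109] [36, 36, 38]
149 [98, 106, 109] [33, 35, 34]
152 [94, 98, 105] [38, 43, 42]
155 [103, 107, 112] [45, 41, 43]
158 [98, 104, 107] [43, 40, 44]
161 [143, 146, 154] [62, 58, 60]
164 [173, 181, 189] [52, 59, 56]
167 [167, 178, 182] [62, 62, 60]
170 [167, 179, 183] [63, 61, 57]
173 [172, 180, 185] [62, 58, 54]
176 [180, 186, 196] [59, 56, 55]
179 [109, 111, 117] [69, 46, 20]
182 [105, 108, 111] [76, 50, 35]
185 [112, 117, 121] [75, 42, 15]
188 [41, 38, 35] [38, 34, 41]
191 [41, 40, 47] [37, 37, 35]
194 [47, 41, 41] [42, 41, 41]
197 [89, 91, 90] [87, 84, 85]
```

The back plate is lying against the plate front (x≈0.638) and the hook is fully in. Back off 1 mm, then lower.

```bash

python3 -m jog '[[[-1,-0.001,0,0.004,0],[-1,-0.001,0,0.008,0],[-1,-0.001,0,0.013,0],[-1,-0.001,0,0.018,0],[-1,-0.001,0,0.018,0]]]'
python3 -m jog '[[[-1,0,0,0.002,0],[-1,0,0,0.004,0],[-1,0,0,0.006,0],[-1,0,0,0.008,0],[-1,0,0,0.008,0]]]'
python3 -m jog '[[[-1,0,0,0.001,0],[-1,0,0,0.002,0],[-1,0,0,0.003,0],[-1,0,0,0.004,0],[-1,0,0,0.004,0]]]'
```

```text
time: 12.17
tool_pos: [0.5853, -0.0725, 0.068]
tool_rot: [-3.141, 0.001, -0.01]
contact_force: [-1.1, -0.6, -2.7]
opening: 0.0119
grip_force: 60.0
time: 12.58
tool_pos: [0.5854, -0.0727, 0.0611]
tool_rot: [-3.142, 0.0, -0.01]
contact_force: [-0.2, -0.4, -2.2]
opening: 0.0117
grip_force: 60.0
time: 13.0
tool_pos: [0.5858, -0.0728, 0.0578]
tool_rot: [3.141, -0.001, -0.01]
contact_force: [-2.1, 0.1, 2.4]
opening: 0.012
grip_force: 60.0
```

```bash

python3 -m jog '[[[-1,0,0,0.001,0],[-1,0,0,0.002,0],[-1,0,0,0.003,0],[-1,0,0,0.003,0]]]'
python3 -m jog '[[[-1,0,0,0.001,0],[-1,0,0,0.002,0],[-1,0,0,0.003,0],[-1,0,0,0.003,0]]]'
python3 -m jog '[[[-1,0,0,0.001,0],[-1,0,0,0.002,0],[-1,0,0,0.003,0],[-1,0,0,0.003,0]]]'
```

```text
time: 13.33
tool_pos: [0.5857, -0.0728, 0.0544]
tool_rot: [3.141, -0.0, -0.01]
contact_force: [-0.7, -0.2, 2.0]
opening: 0.0114
grip_force: 60.0
time: 13.67
tool_pos: [0.5857, -0.0728, 0.0513]
tool_rot: [3.141, -0.0, -0.01]
contact_force: [0.9, -0.4, 1.3]
opening: 0.0118
grip_force: 60.0
time: 14.0
tool_pos: [0.5858, -0.0729, 0.05]
tool_rot: [3.141, -0.001, -0.01]
contact_force: [-3.8, -0.1, 12.3]
opening: 0.0118
grip_force: 60.0
```

```bash

python3 -m jog '[[[-1,0,0,0.001,0],[-1,0,0,0.002,0],[-1,0,0,0.003,0],[-1,0,0,0.003,0]]]'
python3 - <<'E'
from h import *
s=robot.observe();a=robot.read_camera('side');b=robot.read_camera('wrist')
cv2.imwrite('pics/8b.png',a[:,:,::-1]);cv2.imwrite('pics/8a.png',b[:,:,::-1])
for n,i in(('side',a),('wrist',b)):
    i=i.astype(int);m=(i[:,:,0]>90)&(i[:,:,1]<40)&(i[:,:,2]<40);ys,xs=np.nonzero(m)
    ok=(ys<400)
    if n=='wrist':ok&=ys<260
    print(n,m.sum(),[(xs[ok&(abs(xs-c)<25)].mean().round(),ys[ok&(abs(xs-c)<25)].min(),ys[ok&(abs(xs-c)<25)].max()) for c in(290,360,375) if (ok&(abs(xs-c)<25)).any()])
E
```

```text
time: 14.33
tool_pos: [0.5855, -0.073, 0.0493]
tool_rot: [3.14, -0.002, -0.01]
contact_force: [-12.4, 1.9, 29.4]
opening: 0.0112
grip_force: 60.0
side 0 []
wrist 526 [(np.float64(275.0), np.int64(176), np.int64(193)), (np.float64(366.0), np.int64(175), np.int64(192)), (np.float64(366.0), np.int64(175), np.int64(192))]
```

The tab slid at about 5 N and hit a hard stop after roughly 10 mm. Now unload, open and retreat upward.

```bash

python3 -m jog '[[[-1,0,0,-0.002,0],[-1,0,0,-0.003,0],[-1,0,0,-0.003,0],[-1,0,0,-0.003,0]]]'
python3 -m jog '[[[-0.3,0,0,0,0],[-0.3,0,0,0,0],[-0.3,0,0,0,0],[-0.3,0,0,0,0],[-0.3,0,0,0,0]]]'
python3 -m jog '[[[-0.3,0,0,0,0],[-0.3,0,0,0,0],[-0.3,-0.005,0,0,0],[-0.3,-0.005,0,-0.01,0],[-0.3,-0.005,0,-0.02,0]]]'
```

```text
time: 14.77
tool_pos: [0.5856, -0.0729, 0.0496]
tool_rot: [3.141, -0.001, -0.01]
contact_force: [-4.1, -0.6, 9.9]
opening: 0.0117
grip_force: 60.0
time: 15.18
tool_pos: [0.5853, -0.0727, 0.048]
tool_rot: [-3.141, 0.001, -0.01]
contact_force: [-0.1, 0.1, 0.4]
opening: 0.0318
grip_force: 0.0
time: 15.6
tool_pos: [0.5798, -0.0725, 0.0689]
tool_rot: [-3.141, 0.001, -0.01]
contact_force: [0.2, -0.2, -0.3]
opening: 0.032
grip_force: 0.0
```

Now clear: rise, then move back and aside so the cameras can see the shelf.

```bash

python3 -m jog '[[[-0.3,0,0,-0.02,0],[-0.3,0,0,-0.045,0],[-0.3,0,0,-0.075,0],[-0.3,-0.01,0,-0.11,0],[-0.3,-0.02,0,-0.14,0]]]'
python3 -m jog '[[[-0.3,-0.02,0,0,0],[-0.3,-0.05,0,0,0],[-0.3,-0.08,0,0,0],[-0.3,-0.11,0,0,0],[-0.3,-0.11,0,0,0]]]'
python3 - <<'E'
from h import *
s=robot.observe();print(s['time'],s['tool_pos'],s['contact_force'])
S=robot.observe()
for n in('side','wrist','scene'):
    i=robot.read_camera(n);cv2.imwrite(f'pics/9{n}.png',i[:,:,::-1])
    h=cv2.cvtColor(i,cv2.COLOR_RGB2HSV);m=cv2.inRange(h,(100,120,40),(120,255,255))
    c=max(cv2.findContours(m,0,2)[0],key=cv2.contourArea)
    print(n,cv2.contourArea(c),cv2.boundingRect(c),cv2.approxPolyDP(c,3,True).reshape(-1,2).tolist())
    r=cv2.inRange(h,(0,200,70),(6,255,255))|cv2.inRange(h,(175,200,70),(180,255,255))
    for c in cv2.findContours(r,0,2)[0]:
        if cv2.contourArea(c)>8:print('  red',cv2.boundingRect(c))
E
```

```text
time: 16.02
tool_pos: [0.5607, -0.0725, 0.2119]
tool_rot: [3.141, -0.003, -0.01]
contact_force: [1.3, 0.1, 0.2]
opening: 0.032
grip_force: 0.0
time: 16.43
tool_pos: [0.4459, -0.0706, 0.2097]
tool_rot: [-3.142, 0.002, -0.01]
contact_force: [-0.1, -0.4, 0.7]
opening: 0.0322
grip_force: 0.0
16.4333 [ 0.44589492 -0.07057196  0.20965155] [-0.0904211  -0.40500597  0.68500752]
side 4308.0 (299, 319, 84, 82) [[369, 319], [367, 338], [299, 346], [304, 400], [381, 391], [382, 365]]
wrist 15191.5 (254, 0, 134, 121) [[254, 0], [261, 120], [381, 120], [387, 0]]Traceback (most recent call last):
  File "<stdin>", line 7, in <module>
ValueError: max() iterable argument is empty
```

```bash
python3 - <<'E'
from h import *
def ony(px,Y):
    o,d=ray('side',px);return o+d*(Y-o[1])/d[1]
a=ony((304,400),-.121);b=ony((381,391),-.121);c=ony((382,365),-.121)
print(a,b,c,np.degrees(np.arctan2((b-a)[2],(b-a)[0])))
s=robot.observe()
i=cv2.imread('pics/9wrist.png')
l=onz('wrist',(261,120),.069,s);r=onz('wrist',(381,120),.069,s);print('front edge',l,r)
E
```

```text
[ 0.51987143 -0.121       0.04749222] [ 0.63729499 -0.121       0.05179719] [ 0.63188302 -0.121       0.12054636] 2.0996291893651295
front edge [ 0.52227972 -0.02741853  0.069     ] [ 0.52138373 -0.11809619  0.069     ]
```

The shelf hangs with about 2° of sag, square and centred. Its point is about 60 mm in front of the plate and about 18 mm below the slot point, and the robot is clear.

```bash
python3 -c "
from cell import robot
print(robot.hand_in())"
```

```text
the job is handed in; nothing more can be done
None
```

The blue shelf is hooked in the slot and released, and I handed the job in; the camera check before that showed it about 2° off level, square and centred, and I judged the lock tab fully down from the 10 mm of press travel and the hard stop.

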